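# Hold the drying-box lid open at the marker arm

### The arm

A 7-joint arm with a two-finger parallel gripper is mounted at the origin on the work surface. World frame = base frame: x ahead of the robot, y to its left, z up, the work surface at z = 0. Lengths are in mm, angles in rad, forces in N, time in s.
With the tool pointing down it reaches from about 425 to 875 mm from the base axis. Payload 4.7 kg.
Tool frame: the origin (TCP) lies on the centre line of the jaws, within the pads' length; the fingertips stand 19 mm ahead of it and the grasp point (between the pads) is the TCP; z points along the fingers, y is the line along which they close (so a half turn about z gives the same grasp; the last joint's range is limited). The gripper opens to 87 mm and grips with 3 to 60 N. Pads are 19 mm wide; open, the fingers measure 117 mm over their backs; the gripper's body (75 mm by 190 mm) begins 51 mm behind the grasp point.
Start: joints at [-1.298, 0.321, -0.07, 1.45, 0.023, 1.371, -0.057], TCP at [166.374, 628.366, 241.587] pointing down, gripper open.
Joint ranges: [-2.86, 2.86], [-0.3, 2.09], [-1.38, 1.24], [0.06, 2.45], [-1.56, 4.7], [0.09, 2.05], [-2.69, 2.69]. Speed limits (rad/s): [2.57, 2.57, 3.14, 3.14, 3.14, 3.14, 3.14].

### API

Orientations are given as a unit quaternion [w, x, y, z].
In Python, from cell import * gives the robot as it stands.
- The arm moves only by the shell command python3 -m creep 'ROWS' [FORCE]. ROWS is JSON, a list of rows, each an object with "linear": the shift along the world's x, y, z in m, a list of three; "roll": the turn about the world's z in degrees; "claw": the opening, from 0 (shut) to 1 (fully open). A call has 1 to 8 rows; each row is the pose to reach, as a shift and turn from the pose commanded when the call began; what a row does not reach only later rows make up. A row lasts 1/10 s, in which the tool goes at most 50 mm and 8.59 degrees, less where a joint would pass 70% of its speed; a pose out of reach is approached as far as the arm can. A call with a gripper value outside its range is refused whole. The fingers move at their own pace and stop on an object; FORCE is the grip in N (left out, the last holds). Time passes only in rows, so rows that repeat a pose let the fingers close. It gives the time, the measured TCP pose, the force, the opening and the grip force at its end, in the units of the state.
- get_state(): the state, without advancing time (a new reading comes with each control period).
- capture(name): name is "scene" or "side" or "wrist"; returns (picture, depth): 420x560x3 uint8, red, green, blue; 420x560 float32, mm along the optical axis (not along the pixel's ray), 0 where there is no reading.
- camera_info(name): a dict with "fx", "fy", "cx", "cy" (pixels), "D" ([k1, k2, p1, p2, k3] as OpenCV has them; the pictures are not rectified), "eye" and "rotation" of the camera in the world; the wrist camera has in their place "tool_from_camera" (4x4, takes a point from camera to tool coordinates, whose origin is the TCP and whose axes are the flange's). Camera axes: x right, y down, z forward; pixel columns grow to the right and rows downward; lengths in mm; the calibration is good to about 2 mm. A picture is of the moment at which its call begins: read the wrist's pose just before it. camera_info takes no time and is no camera call.
- close_job(): hands the job in; it is judged then, once.
The state is a dict: "time_s": time; "q": joint angles; "joint_velocities": joint speeds; "tau": joint torques, N m; "tcp_pos": TCP position; "tool_rot": TCP orientation; "contact_force": force on the tool from outside, world axes, zero at the start; "wrist_torque": the same for the moment, N m; "grip_width": opening from 0.0 (shut) to 1.0 (fully open); "finger_force": force on a finger pad.
Only numpy, scipy, OpenCV 4.12 (cv2) and the standard library are available. Lean on these libraries where they do the work, as an engineer would, in place of code of your own. Each camera call takes 0.05 s, during which the arm holds its last target. There are 200 camera calls.

### The job

One bay of the drying box holds the small plaster vase, the other holds the square plaster tile. Raise the lid over the vase until it lies in line with the aluminium marker arm between the two lids, and finish while still holding it there in the gripper, steady, so the cast can be inspected. Leave the other lid shut and do not disturb the marker arm, the casts or anything else on the bench.

Things in the scene. Friction and masses are not known exactly. Their poses are not given: they have to be found in the camera images.
- drying_box: plywood box fixed to the bench, 200 (x) x 420 (y) x 90 (z) mm, open-topped with two bays side by side along y: left bay centred at y = +110, right bay at y = -110 mm, dark inner floor at z = 10 mm. Origin: centre of its underside; x points away from the robot side to the hinge side, y along the hinge, z up. The lids' hinge is along the far (+x) wall, their handles along the near (-x) wall
- lid_left (a joint): angle in rad of the left lid (+y side of the box): 0 shut, grows as it opens upward, stop at 1.3. A pale wooden frame 195 (away from the hinge) x 175 x 12 mm with two thin wires across its open window, mass 0.3 to 0.55 kg; it turns freely and falls shut when let go. Its hinge line runs along the box's y axis at box x = +100, z = 97 mm (mid-thickness of the lid)
- lid_right (a joint): angle in rad of the right lid (-y side of the box): 0 shut, grows as it opens upward, stop at 1.3. A pale wooden frame 195 (away from the hinge) x 175 x 12 mm with two thin wires across its open window, mass 0.3 to 0.55 kg; it turns freely and falls shut when let go. Its hinge line runs along the box's y axis at box x = +100, z = 97 mm (mid-thickness of the lid)
- lid_left_handle (a point): middle of the steel bar handle of the left lid: round bar 10 mm thick and 100 mm long, parallel to the hinge, standing on two posts on the lid's front rail. Free gap of 40 mm between bar and rail. In the lid's frame (x along the lid, front towards -x, origin on the hinge line) it lies at x = -180, z = +51 mm; with the lid shut it is at box x = -80, y = +110, z = 148 mm. Axes turn with the lid
- lid_right_handle (a point): middle of the steel bar handle of the right lid: round bar 10 mm thick and 100 mm long, parallel to the hinge, standing on two posts on the lid's front rail. Free gap of 40 mm between bar and rail. In the lid's frame (x along the lid, front towards -x, origin on the hinge line) it lies at x = -180, z = +51 mm; with the lid shut it is at box x = -80, y = -110, z = 148 mm. Axes turn with the lid
- marker (a joint): angle in rad of the marker arm, a flat aluminium bar 215 x 12 x 6 mm with a small disc at its tip, in the gap between the two lids (box y = 0) on the same hinge line. Same zero and sense as the lids: a lid whose joint value equals the marker's lies in line with it. A tight pivot holds it where it was set, 0.4 to 0.85 rad; not to be moved
- marker_tip (a point): centre of the disc (20 mm across) at the marker arm's tip, 215 mm from the hinge line; axes turn with the arm, x along it
- vase: small round-bellied plaster vase, 68 mm across, 66 mm tall, standing in one bay, seen through the lid's wires. Origin: centre of its foot
- tile: square plaster relief tile 80 x 80 x 15 mm with a raised border and one diagonal rib, lying in the other bay. Origin: centre of its underside
- brush: brush lying in front of the box, between it and the robot, flat on the bench; bystander, to be left where it is
- tape_roll: roll of tape, ring 90 mm across and 25 mm high, lying flat in front of the box; bystander, to be left where it is
- mixing_cup: white plastic cup 72 mm across, 75 mm tall, left of the box; bystander, to be left where it is
- pigment_jar: small closed grey jar 52 mm across, 55 mm tall, left of the box; bystander, to be left where it is
- ink_jar: small closed glass jar 48 mm across, 60 mm tall, right of the box; bystander, to be left where it is
- screwdriver: screwdriver lying on the bench at the right; bystander, to be left where it is
Not all that is in view belongs to the job. Leave any purple look-alike of the vase alone.

How it is judged:
By the outcome, as a careful person would: the job done as asked, in the order asked, and still so for the second after the job is handed in, while the arm keeps its last pose, push and grip.
It also fails if it takes over 40 s, if anything falls off the work surface, if the arm or the gripper's body presses on something with over 40 N, if the wrist force passes 120 N, or if a joint passes its speed limit or range.

## Working session

There is one attempt and no reset: what is moved stays moved. The work goes in short steps, Python scripts to look and compute and a shell command to move; the robot and the scene stay as the last step left them, time stands still between calls to the robot, and variables do not carry over. Pictures are saved under pics/ and viewed, at most 10 in all, crops included, and the job is handed in when it is done.

```bash
mkdir -p pics
cat > h.py <<'E'
from cell import *
import numpy as np, cv2, json
def K(i): return np.array([[i['fx'],0,i['cx']],[0,i['fy'],i['cy']],[0,0,1.]])
def ext(n,s=None):
    i=camera_info(n)
    if n!='wrist': return np.array(i['rotation']).reshape(3,3),np.array(i['eye']),i
    from scipy.spatial.transform import Rotation as R
    s=s or get_state(); w,x,y,z=s['tool_rot']; Rt=R.from_quat([x,y,z,w]).as_matrix()
    T=np.array(i['tool_from_camera']); return Rt@T[:3,:3],Rt@T[:3,3]+s['tcp_pos'],i
def pts(n,uv,d,e=None):
    R,c,i=e or ext(n); uv=np.float64(uv).reshape(-1,1,2)
    p=cv2.undistortPoints(uv,K(i),np.array(i['D'])).reshape(-1,2)
    d=np.asarray(d,float).reshape(-1,1)
    return (np.c_[p,np.ones(len(p))]*d)@R.T+c
def plane(n,uv,z,e=None):
    e=e or ext(n); a=pts(n,uv,np.ones(len(np.reshape(uv,(-1,2)))),e)-e[1]
    return e[1]+a*((z-e[1][2])/a[:,2:])
E
python3 - <<'E'
from h import *
s=get_state(); print(s)
for n in ['scene','side']:
    p,d=capture(n); cv2.imwrite(f'pics/{n}0.png',p[:,:,::-1]); np.savez(f'{n}0.npz',p=p,d=d)
    R,c,i=ext(n); print(n,c,R.round(3).tolist(),i['fx'],i['D'], (d==0).mean())
E
```

```text
{'time_s': 0.0, 'q': array([-1.29787851,  0.32180464, -0.07006818,  1.45171408,  0.02254992,
        1.37076008, -0.05692926]), 'joint_velocities': array([-8.46103547e-05,  2.95742218e-04,  1.13916803e-04,  1.73445275e-03,
       -8.61136297e-04,  1.68492710e-04, -1.02157762e-03]), 'tau': array([-4.54745259e-04, -4.91271079e+01, -4.04367289e-01, -3.12540793e+01,
       -6.41605980e-02,  4.32964310e-02,  1.59189367e-04]), 'tcp_pos': array([166.26535275, 627.83362958, 240.4536234 ]), 'tool_rot': array([-9.52910241e-05,  1.29059625e-01,  9.91636380e-01, -9.45336878e-04]), 'contact_force': array([ 0.4068365 , -0.55447955,  0.08235729]), 'wrist_torque': array([ 0.00278457,  0.00483712, -0.00679609]), 'finger_force': 0.0, 'grip_width': 1.0018763611673558}Traceback (most recent call last):
  File "<stdin>", line 5, in <module>
  File "h.py", line 6, in ext
    if n!='wrist': return np.array(i['rotation']).reshape(3,3),np.array(i['eye']),i
                          ~~~~~~~~~~~~~~~~~~~~~~~~~~~~~~~^^^^^
ValueError: cannot reshape array of size 4 into shape (3,3)
```

View pics/scene0.png

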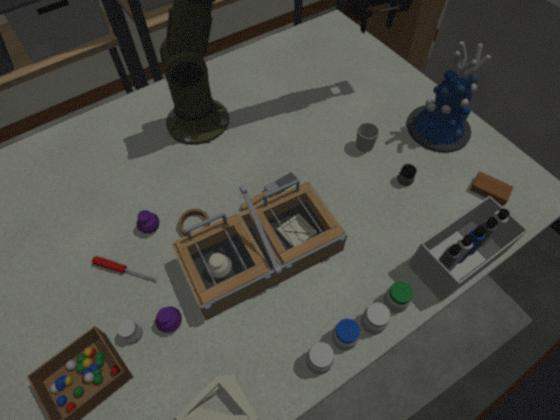

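The scene view faces the robot. The vase shows at about (218,265), in the bay on the robot's right. The tile is at (297,230), and the marker runs from (243,190) to (280,268).

```bash
sed -i "s/if n!='wrist': return .*/if n!='wrist': return quat(i['rotation']),np.array(i['eye']),i/; s/^def K/from scipy.spatial.transform import Rotation as R_\ndef quat(q): return R_.from_quat(np.roll(q,-1)).as_matrix()\ndef K/" h.py
python3 - <<'E'
from h import *
for n in ['scene','side']:
    p,d=capture(n); cv2.imwrite(f'pics/{n}0.png',p[:,:,::-1]); np.savez(f'{n}0.npz',p=p,d=d)
    R,c,i=ext(n); print(n,c,R.round(3).tolist(),i['fx'],i['D'], (d==0).mean())
    v,u=np.mgrid[:420,:560]; P=pts(n,np.stack([u,v],-1).reshape(-1,2),d.ravel()).reshape(420,560,3); P[d==0]=np.nan
    hsv=cv2.cvtColor(p,cv2.COLOR_RGB2HSV)
    wood=(hsv[...,0]>8)&(hsv[...,0]<25)&(hsv[...,1]>80)&(P[...,2]>92)&(P[...,2]<115)
    m=wood.astype(np.uint8)
    k,l,st,_=cv2.connectedComponentsWithStats(m)
    for j in np.argsort(-st[1:,4])[:4]+1:
        q=P[l==j]; print(st[j],q.mean(0).round(1),cv2.minAreaRect(q[:,:2].astype(np.float32)))
    if n=='scene':
        for uv in [(188,233),(225,217),(206,224),(266,192),(298,176),(243,190),(280,268),(218,265),(297,230)]: print(uv,P[uv[1],uv[0]].round(0))
E
```

```text
scene [1014.8622852  -310.65669868 1012.41485558] [[0.548, 0.698, -0.462], [0.836, -0.466, 0.289], [-0.013, -0.544, -0.839]] 398.35104289671847 [-0.0582222  0.         0.         0.         0.       ] 0.004043367346938775
[ 176  214   93   90 2262] [ 565.8 -203.5  102.3] ((559.3267822265625, -200.43223571777344), (183.20260620117188, 193.7480010986328), 84.71015930175781)
[ 254  183   89   80 1967] [585.8  17.2 102.3] ((577.9708862304688, 21.60932159423828), (185.03909301757812, 194.2013397216797), 85.09580993652344)
[194 111   2   2   3] [ 59.8 -23.6 102.9] ((59.48672103881836, -24.032474517822266), (5.1772074699401855, 2.0406382083892822), 20.48157501220703)
[209 102   1   2   2] [ 56.2  33.4 110. ] ((56.17362594604492, 33.42106246948242), (6.695315361022949, 0.0), 154.6576690673828)
(188, 233) [ 478. -243.  139.]
(225, 217) [ 487. -142.  136.]
(206, 224) [ 410. -177.   25.]
(266, 192) [408.  28.  21.]
(298, 176) [398. 155.  -3.]
(243, 190) [505. -88. 236.]
(280, 268) [672. -94. 103.]
(218, 265) [ 567. -215.   76.]
(297, 230) [571.  29.  25.]
side [ 209.73234164 -795.11188572  965.44139582] [[0.925, -0.281, 0.256], [-0.38, -0.649, 0.659], [-0.019, -0.707, -0.707]] 429.1855363156761 [0.01907819 0.         0.         0.         0.        ] 0.0040943877551020405
[ 273  228   95   73 2123] [ 562.1 -211.1  101. ] ((559.5513916015625, -196.13400268554688), (185.6562957763672, 195.90953063964844), 85.51013946533203)
[262 179  71  41 736] [630.2  42.3 100.9] ((596.4554443359375, 19.003570556640625), (179.0594940185547, 159.84939575195312), 85.76990509033203)
[251 191  74  44 704] [526.2 -22.4 100.5] ((519.5546875, -13.133544921875), (122.66671752929688, 241.61541748046875), 36.079891204833984)
[333 225   1   1   1] [655.6 -97.3  94. ] ((655.5794677734375, -97.25511932373047), (0.0, 0.0), 0.0)
```

View pics/side0.png

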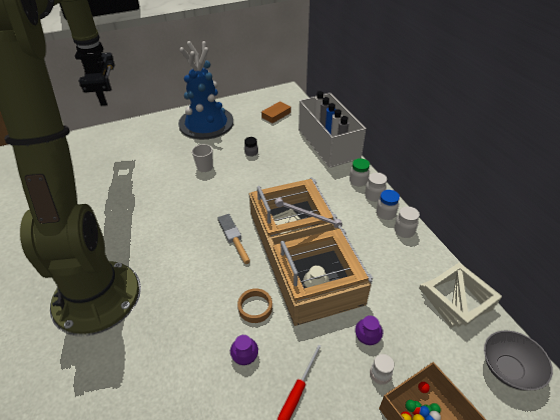

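The side view shows the same layout: vase under the near right lid at (315,272), marker from (278,202) to (338,223). A tall blue ornament at (205,110) stands to the left. Next I'll fit the marker angle and check the path for obstacles.

```bash
cat >> h.py <<'E'
O=np.array([566.2,-88.1]); Y=np.array([18.6,220]); Y/=np.hypot(*Y); X=np.array([Y[1],-Y[0]])
def cloud(n,d,e=None):
    v,u=np.mgrid[:420,:560]; P=pts(n,np.stack([u,v],-1).reshape(-1,2),d.ravel(),e).reshape(420,560,3); P[d==0]=np.nan
    return P
def box(P): q=P[...,:2]-O; return np.stack([q@X,q@Y,P[...,2]],-1)
def marker(n,P):
    B=box(P); m=(abs(B[...,1])<14)&(B[...,2]>125)&(B[...,2]<300)&(B[...,0]>-120)&(B[...,0]<80)
    q=B[m]; l=cv2.fitLine(q[:,[0,2]].astype(np.float32),cv2.DIST_HUBER,0,.01,.01).ravel()
    x0,z0=l[2:]; a=np.arctan2(-l[1],l[0]) if l[0]>0 else np.arctan2(l[1],-l[0])
    print(n,'marker n',m.sum(),'slope',a,'angle via hinge',np.arctan2(z0-97,100-x0),'y',np.median(q[:,1]),'r',np.hypot(q[:,0]-100,q[:,2]-97).max())
E
python3 - <<'E'
from h import *
for n in ['scene','side']:
    f=np.load(n+'0.npz'); P=cloud(n,f['d']); marker(n,P); B=box(P)
    for s in (-110,110):
        m=(abs(B[...,1]-s)<55)&(B[...,2]>125)&(B[...,2]<165)&(abs(B[...,0]+80)<30); print(s,m.sum(),np.median(B[m],0),B[m].min(0),B[m].max(0))
    m=(P[...,2]>120)&(P[...,0]>350)&(P[...,1]>100)&(P[...,1]<600)&(P[...,0]<750); q=P[m]; print('tall',len(q), q.min(0) if len(q) else 0,q.max(0) if len(q) else 0)
E
```

```text
scene marker n 386 slope 0.6726817 angle via hinge 0.6980565 y -4.379348567807522 r 223.72065670807268
-110 193 [ -75.57641307 -112.56899684  151.09222477] [ -83.94535718 -164.36360054  125.64471902] [-71.25780482 -59.24953372 156.17723213]
110 164 [-75.46280636 108.05240726 150.89958405] [-82.58177645  55.21223365 125.22848621] [-71.20841852 161.70572333 156.57078758]
tall 0 0 0
side marker n 251 slope 0.66884166 angle via hinge 0.683532 y -4.824759481977793 r 224.57535609873293
-110 176 [ -80.61737873 -117.9534049   150.09191343] [ -84.42643403 -164.92257289  126.01311991] [-74.33758516 -58.83923375 156.25703668]
110 115 [-80.05039715 101.49499589 149.98783355] [-83.96687412  55.04959717 125.29248477] [-74.00674355 161.09135329 155.35080825]
tall 0 0 0
```

```bash
python3 -m creep '[{"linear":[0.314,-0.328,0.1],"roll":-40,"claw":1},{"linear":[0.314,-0.328,0.1],"roll":-40,"claw":1},{"linear":[0.314,-0.328,0.1],"roll":-40,"claw":1},{"linear":[0.314,-0.328,0.1],"roll":-40,"claw":1},{"linear":[0.314,-0.328,0.1],"roll":-40,"claw":1},{"linear":[0.314,-0.328,0.1],"roll":-40,"claw":1},{"linear":[0.314,-0.328,0.1],"roll":-40,"claw":1},{"linear":[0.314,-0.328,0.1],"roll":-40,"claw":1}]' 30
```

```text
time_s: 0.95
tcp_pos: [437.5, 344.4, 328.0]
tool_rot: [-0.0, 0.46, 0.888, 0.0]
contact_force: [1.1, 0.4, 0.1]
grip_width: 0.997
finger_force: 0.0
```

```bash
python3 -m creep '[{"linear":[0.04,-0.3,0.012],"roll":-40,"claw":1},{"linear":[0.04,-0.535,0.012],"roll":-40,"claw":1},{"linear":[0.04,-0.535,0.012],"roll":-40,"claw":1},{"linear":[0.04,-0.535,0.012],"roll":-40,"claw":1},{"linear":[0.04,-0.535,0.012],"roll":-40,"claw":1},{"linear":[0.04,-0.535,0.012],"roll":-40,"claw":1},{"linear":[0.04,-0.535,0.012],"roll":-40,"claw":1},{"linear":[0.04,-0.535,0.012],"roll":-40,"claw":1}]'
python3 -m creep '[{"linear":[0.0,-0.135,0],"roll":0,"claw":1},{"linear":[0.0,-0.135,0],"roll":0,"claw":1},{"linear":[0.0,-0.135,0],"roll":0,"claw":1},{"linear":[0.0,-0.135,0],"roll":0,"claw":1}]'
```

```text
time_s: 1.75
tcp_pos: [466.7, -54.5, 336.8]
tool_rot: [-0.0, 0.736, 0.677, 0.0]
contact_force: [0.8, 0.7, 0.0]
grip_width: 1.004
finger_force: 0.0
time_s: 2.15
tcp_pos: [465.4, -193.8, 337.0]
tool_rot: [0.001, 0.74, 0.673, -0.001]
contact_force: [-0.2, -0.1, 0.1]
grip_width: 1.001
finger_force: 0.0
```

Run:
```python
from h import *
s=get_state(); e=ext('wrist',s); p,d=capture('wrist'); cv2.imwrite('pics/w1.png',p[:,:,::-1])
P=cloud('wrist',d,e); B=box(P)
m=(abs(B[...,1]+110)<50)&(B[...,2]>138)&(B[...,2]<165)&(abs(B[...,0]+80)<40)
q=P[m]; print(s['tcp_pos'],m.sum(),q.mean(0),cv2.minAreaRect(q[:,:2].astype(np.float32)),np.percentile(q[:,2],[5,50,95]))
```

```text
[ 465.41758804 -193.7844645   337.03014247] 714 [ 477.9330545  -188.34964441  152.55720978] ((478.01141357421875, -191.05349731445312), (99.95323181152344, 9.770142555236816), 85.43573760986328) [150.22689634 152.7071776  154.35202309]
```

View pics/w1.png

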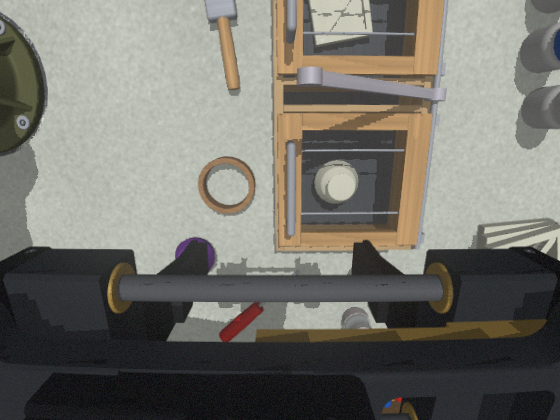

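The wrist view shows the bar at about (291,190), the vase in that bay at (338,183), and the marker from (310,76) to (440,93). The bar centre measures (478,-191,148), so I'll descend there.

```bash
python3 -m creep '[{"linear":[0.0125,0.003,-0.05],"roll":1,"claw":1},{"linear":[0.0125,0.003,-0.09],"roll":1,"claw":1},{"linear":[0.0125,0.003,-0.12],"roll":1,"claw":1},{"linear":[0.0125,0.003,-0.145],"roll":1,"claw":1},{"linear":[0.0125,0.003,-0.165],"roll":1,"claw":1},{"linear":[0.0125,0.003,-0.18],"roll":1,"claw":1},{"linear":[0.0125,0.003,-0.188],"roll":1,"claw":1},{"linear":[0.0125,0.003,-0.188],"roll":1,"claw":1}]'
python3 -m creep '[{"linear":[0,0,0],"roll":0,"claw":0.4},{"linear":[0,0,0],"roll":0,"claw":0.2},{"linear":[0,0,0],"roll":0,"claw":0},{"linear":[0,0,0],"roll":0,"claw":0},{"linear":[0,0,0],"roll":0,"claw":0},{"linear":[0,0,0],"roll":0,"claw":0},{"linear":[0,0,0],"roll":0,"claw":0},{"linear":[0,0,0],"roll":0,"claw":0}]' 25
```

```text
time_s: 3.0
tcp_pos: [479.1, -182.9, 147.7]
tool_rot: [-0.001, 0.73, 0.684, -0.001]
contact_force: [-0.4, 0.1, -0.7]
grip_width: 1.001
finger_force: 0.0
time_s: 3.8
tcp_pos: [479.6, -184.4, 148.8]
tool_rot: [0.0, 0.73, 0.683, 0.0]
contact_force: [-0.0, 0.4, 0.4]
grip_width: 0.355
finger_force: 0.0
```

```bash
python3 -m creep '[{"linear":[0,0,0],"roll":0,"claw":0},{"linear":[0,0,0],"roll":0,"claw":0},{"linear":[0,0,0],"roll":0,"claw":0},{"linear":[0,0,0],"roll":0,"claw":0},{"linear":[0,0,0],"roll":0,"claw":0},{"linear":[0,0,0],"roll":0,"claw":0}]' 25
```

```text
time_s: 4.4
tcp_pos: [479.2, -184.4, 148.7]
tool_rot: [-0.0, 0.73, 0.683, -0.0]
contact_force: [-2.7, 0.1, 3.0]
grip_width: 0.106
finger_force: 25.0
```

```bash
python3 -m creep '[{"linear":[0.003,0,0.009],"roll":0,"claw":0},{"linear":[0.006,-0.0005,0.0177],"roll":0,"claw":0},{"linear":[0.0098,-0.0008,0.0263],"roll":0,"claw":0},{"linear":[0.0137,-0.0012,0.0347],"roll":0,"claw":0},{"linear":[0.0182,-0.0016,0.0429],"roll":0,"claw":0},{"linear":[0.023,-0.0019,0.0509],"roll":0,"claw":0},{"linear":[0.023,-0.0019,0.0509],"roll":0,"claw":0}]' 25
```

```text
time_s: 5.1
tcp_pos: [502.4, -186.5, 201.1]
tool_rot: [-0.001, 0.73, 0.683, -0.0]
contact_force: [-6.8, 0.4, 0.9]
grip_width: 0.104
finger_force: 25.0
```

```bash
python3 -m creep '[{"linear":[0.0053,-0.0004,0.0077],"roll":0,"claw":0},{"linear":[0.011,-0.0009,0.0152],"roll":0,"claw":0},{"linear":[0.017,-0.0014,0.0223],"roll":0,"claw":0},{"linear":[0.0233,-0.002,0.0292],"roll":0,"claw":0},{"linear":[0.03,-0.0026,0.0357],"roll":0,"claw":0},{"linear":[0.037,-0.0031,0.0418],"roll":0,"claw":0},{"linear":[0.037,-0.0031,0.0418],"roll":0,"claw":0}]' 25
cat >> h.py <<'E'
def lid(n,P):
    B=box(P)
    # rails/stiles of right lid: side stile nearest marker and outer one, top surface
    out=[]
    for lo,hi in [(-45,-27),(-193,-175)]:
        m=(B[...,1]>lo)&(B[...,1]<hi)&(B[...,2]>112)&(B[...,0]>-90)&(B[...,0]<75)
        q=B[m]
        if len(q)<20: print(n,'few',len(q)); continue
        l=cv2.fitLine(q[:,[0,2]].astype(np.float32),cv2.DIST_HUBER,0,.01,.01).ravel()
        x0,z0=l[2:]; r=np.hypot(z0-97,100-x0); print(n,lo,len(q),'slope',-np.arctan(l[1]/l[0]),'via hinge',np.arctan2(z0-97,100-x0)-6/r)
E
python3 - <<'E'
from h import *
print(get_state()['tcp_pos'])
for n in ['scene','side']:
    p,d=capture(n); cv2.imwrite(f'pics/{n}1.png',p[:,:,::-1]); np.savez(f'{n}1.npz',p=p,d=d)
    P=cloud(n,d); marker(n,P); lid(n,P)
cv2.imwrite('pics/both1.png',np.hstack([cv2.resize(cv2.imread('pics/scene1.png')[130:330,130:330],(400,400)),cv2.resize(cv2.imread('pics/side1.png')[140:340,200:400],(400,400))]))
E
```

```text
time_s: 5.8
tcp_pos: [539.5, -189.8, 244.1]
tool_rot: [-0.001, 0.73, 0.683, -0.0]
contact_force: [-10.2, 2.2, 8.6]
grip_width: 0.1
finger_force: 25.0
[ 539.48935391 -189.82047923  244.0928286 ]
scene marker n 387 slope 0.6757554 angle via hinge 0.695888 y -4.220438725067228 r 223.52210752851727
scene -45 515 slope 1.3570101 via hinge 1.0283017
scene -193 413 slope 0.6009175 via hinge 0.60945153
side marker n 27 slope 0.6390304 angle via hinge 0.68570065 y -6.12444342801155 r 161.03290485005763
side -45 154 slope 0.6057044 via hinge 0.58254933
side -193 253 slope 0.59323233 via hinge 0.59435457
```

View pics/both1.png

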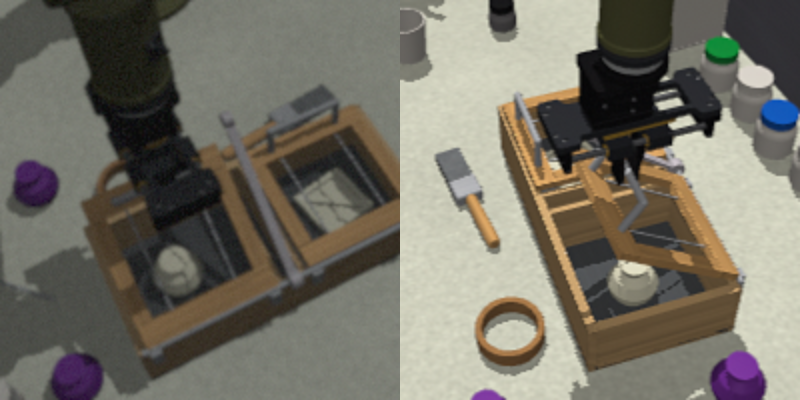

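The lid reads about 0.60 and the marker about 0.67 in both views, and the casts are untouched. In the crops, the vase is at (178,268) on the left and (632,282) on the right. I'll raise the lid a further 0.07.

```bash
python3 -m creep '[{"linear":[0.0025,-0.0002,0.0022],"roll":0,"claw":0},{"linear":[0.005,-0.0004,0.0045],"roll":0,"claw":0},{"linear":[0.0075,-0.0006,0.0068],"roll":0,"claw":0},{"linear":[0.01,-0.0008,0.0088],"roll":0,"claw":0},{"linear":[0.01,-0.0008,0.0088],"roll":0,"claw":0},{"linear":[0.01,-0.0008,0.0088],"roll":0,"claw":0}]' 25
python3 - <<'E'
from h import *
for n in ['scene','side']:
    p,d=capture(n); cv2.imwrite(f'pics/{n}2.png',p[:,:,::-1]); np.savez(f'{n}2.npz',p=p,d=d)
    P=cloud(n,d); marker(n,P); lid(n,P)
s=get_state(); print(s['tcp_pos'],s['contact_force'],abs(s['joint_velocities']).max(),s['time_s'])
b=s['tcp_pos']; h=O+100*X; r=(h-b[:2])@X; z=b[2]-97; print('kin',np.arctan2(z,r)-np.arctan2(51,180),np.hypot(z,r),np.hypot(51,180))
cv2.imwrite('pics/both2.png',np.hstack([cv2.resize(cv2.imread('pics/scene2.png')[130:330,130:330],(400,400)),cv2.resize(cv2.imread('pics/side2.png')[140:340,200:400],(400,400))]))
E
```

```text
time_s: 6.5
tcp_pos: [549.3, -190.7, 252.1]
tool_rot: [-0.0, 0.73, 0.683, -0.0]
contact_force: [-7.5, 0.3, 5.7]
grip_width: 0.104
finger_force: 25.0
scene marker n 386 slope 0.67392445 angle via hinge 0.69816965 y -4.487128125806027 r 223.49867415573678
scene -45 559 slope 1.3574392 via hinge 1.1183463
scene -193 414 slope 0.6703489 via hinge 0.67509323
side marker n 51 slope 0.6319546 angle via hinge 0.6729859 y -3.665928067871013 r 223.26510854318613
side -45 135 slope 0.6904343 via hinge 0.6457847
side -193 223 slope 0.66513604 via hinge 0.6650911
[ 549.27013821 -190.74468984  252.00827658] [-7.27853738  1.01995115  4.47410388] 0.0014641981286748506 6.6
kin 0.6852014717748602 189.0493336616339 187.0855419320264
```

View pics/both2.png

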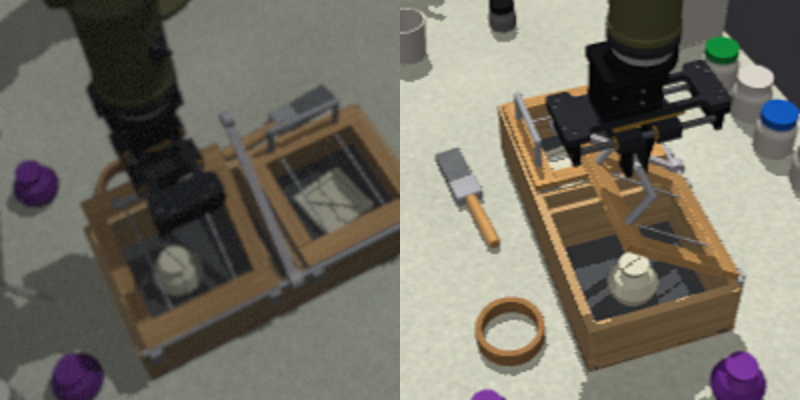

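The crops show the lid raised over the vase (vase at (178,268) and (632,282)), the left lid shut, and the marker where it was. Lid and marker agree within about 0.01 rad and the arm is still, so I'm handing in.

```bash
python3 -c "
from cell import *
print(close_job())"
```

```text
the job is handed in; nothing more can be done
None
```

The right lid, over the vase, is held steady in the gripper at about 0.67 rad, in line with the marker arm to about 0.01 rad by camera; the left lid stayed shut, nothing else looked moved, and the job is handed in (verdict not shown).

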